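# Put the hat-trimmer's hand-sewing kit back into its fitted tray

### The arm

A 7-joint arm with a two-finger parallel gripper is mounted at the origin on a cart in front of the work surface, level with it; the furniture and walls round the work are solid. World frame = base frame: x ahead of the robot, y to its left, z up, the work surface at z = 0. Lengths are in m, angles in rad, forces in N, time in s.
With the tool pointing down it reaches from about 0.35 to 0.9 m from the base axis. Payload 8.1 kg.
Tool frame: the origin (TCP) lies midway between the tips of the shut fingers; the grasp point (between the pads) lies 19 mm behind it; z points along the fingers, y is the line along which they close (so a half turn about z gives the same grasp; the last joint's range is limited). The gripper opens to 85 mm and grips with 20 to 120 N. Pads are 22 mm wide; open, the fingers measure 114 mm over their backs; the gripper's body (76 mm by 85 mm) begins 54 mm behind the grasp point. The pads swing forward as they close: fully open they stand 13 mm farther back than shut.
Start: joints at [-1.344, 0.434, 0.025, 1.573, -0.012, 1.134, -0.075], TCP at [0.202, 0.591, 0.231] pointing down, gripper open.
Joint ranges: [-2.62, 2.62], [-0.44, 2.09], [-1.27, 1.32], [0.08, 2.57], [-1.32, 4.46], [0.12, 2], [-2.74, 2.74]. Speed limits (rad/s): [2.22, 2.22, 3.01, 3.01, 3.14, 3.14, 3.14].

### API

Orientations are given as a unit quaternion [w, x, y, z].
In Python, from plant import manip gives the robot as it stands. The module is installed in compiled form; this text tells all that it offers.
- The arm moves only by the shell command python3 -m jog 'ROWS' [OPENING]. ROWS is JSON, a list that holds one entry, the list of rows, each a list of 4 numbers: the shift along the tool's x, y, z in mm, then the turn about the tool's z in degrees. A call has 1 to 12 rows; each row is the pose to reach, as a shift and turn from the pose commanded when the call began, along the tool's axes at that moment; what a row does not reach only later rows make up. A row lasts 1/10 s, in which the tool goes at most 50 mm and 8.59 degrees, less where a joint would pass 70% of its speed; a pose out of reach is approached as far as the arm can. A call with a gripper value outside its range is refused whole. OPENING is the finger opening in mm, from 0 to 85.4, set as the call begins (- or left out, the last holds). The fingers move at their own pace and stop on an object; the grip force is fixed at half the most. Time passes only in rows, so rows that repeat a pose let the fingers close. It gives the time, the measured TCP pose, the force, the opening and the grip force at its end, in the units of the state.
- manip.get_obs(): the state, without advancing time (a new reading comes with each control period).
- manip.get_image(name): name is "scene" or "top" or "wrist"; returns a dict with "color" (420x560x3 uint8, red, green, blue), "fx", "fy", "cx", "cy" (pixels), "view" (4x4, takes a point from world to camera coordinates); the wrist camera has in their place "hand_eye" (4x4, takes a point from camera to tool coordinates, whose origin is the TCP and whose axes are the flange's). Camera axes: x right, y up, looking along -z (the intrinsics and any distortion apply to the point x, -y, -z); pixel columns grow to the right and rows downward; lengths in m; the calibration is good to about 2 mm. A picture is of the moment at which its call begins: read the wrist's pose just before it. There is no depth.
- manip.sign_off(): hands the job in; it is judged then, once.
The state is a dict: "clock": time; "joints": joint angles; "qvel": joint speeds; "effort": joint torques, N m; "tcp_pos": TCP position; "tool_rot": TCP orientation; "force": force on the tool from outside, world axes, zero at the start; "wrist_torque": the same for the moment, N m; "gripper_width": finger opening in m; "grasp_force": force on a finger pad.
Only numpy, scipy, OpenCV 4.12 (cv2) and the standard library are available. Lean on these libraries where they do the work, as an engineer would, in place of code of your own. Each camera call takes 0.05 s, during which the arm holds its last target. There are 200 camera calls.

### The job

Put the hand-sewing kit away in its fitted tray: the cream thread spool, the thimble, the cake of beeswax, the needle case and the tape measure each go into the recess cut for it, seated flat on the felt with the spool and thimble standing upright. The pin tin is already home.

Things in the scene. Friction and masses are not known exactly. Their poses are not given: they have to be found in the camera images.
- spool_center (a point): Spool of cream thread standing upright on its flange, a round cylinder 33 mm in diameter and 58 mm tall, 20 to 40 g; the point is its centre, half-way up (29 mm above its foot); z up along its axis. Behind the tray, from about 0.05 m past its far edge, boxes and papers rise to 0.2 m: carry things round them, over the front of the bench.
- thimble_center (a point): White steel thimble with black dots standing on its open end, 20 mm in diameter and 24 mm tall, slightly tapered to a domed top, closed for handling; the point is its centre, 12 mm above its foot; z up.
- wax_center (a point): Honey-brown cake of beeswax with rounded edges and three thread cuts across its top, lying flat: 33 mm along its own x, 46 mm along y, 17 mm tall; the point is its centre, 8.5 mm above the bench; z up.
- needle_case_center (a point): Turned reddish-brown wooden needle case lying on its side: 73 mm long along its own y, 13 mm wide along x, 13 mm tall; does not roll; the point is its centre, 6.5 mm above the bench; z up.
- tape_center (a point): Yellow rolled-up tailor's tape measure lying flat, a round disc to handle, 56 mm in diameter and 17 mm tall, rigid, 40 to 80 g; the point is its centre, 8.5 mm above the bench; z up.
- spool_recess (a point): Middle of the felt floor of the middle-sized round recess, 43 mm in diameter, 14 mm deep, for the thread spool, in one of six fixed beech blocks (80 mm along x, 90 mm along y, tops 22 mm above the bench) that fill a dark wooden tray. z up; x, y are the block's and tray's axes. The blocks' order varies.
- thimble_recess (a point): Middle of the felt floor of the smallest round recess, 30 mm in diameter, 9 mm deep, for the thimble, in one of six fixed beech blocks (80 mm along x, 90 mm along y, tops 22 mm above the bench) that fill a dark wooden tray. z up; x, y are the block's and tray's axes. The blocks' order varies.
- wax_recess (a point): Middle of the felt floor of the rectangular recess, 57 mm along x, 44 mm along y, 6 mm deep, for the beeswax, in one of six fixed beech blocks (80 mm along x, 90 mm along y, tops 22 mm above the bench) that fill a dark wooden tray. z up; x, y are the block's and tray's axes. The blocks' order varies.
- needle_recess (a point): Middle of the felt floor of the narrow trough, 23 mm along x, 83 mm along y, 5 mm deep, for the needle case, in one of six fixed beech blocks (80 mm along x, 90 mm along y, tops 22 mm above the bench) that fill a dark wooden tray. z up; x, y are the block's and tray's axes. The blocks' order varies.
- tape_recess (a point): Middle of the felt floor of the largest empty round recess, 70 mm in diameter, 6 mm deep, for the tape measure, in one of six fixed beech blocks (80 mm along x, 90 mm along y, tops 22 mm above the bench) that fill a dark wooden tray. z up; x, y are the block's and tray's axes. The blocks' order varies. The sixth holds a blue pin tin, 19 mm proud.

How it is judged:
By the outcome, as a careful person would: the job done as asked, in the order asked, and still so for the second after the job is handed in, with the robot touching nothing.
It also fails if it takes over 136 s, if anything falls off the work surface, if the arm or the gripper's body presses on something with over 40 N, if the wrist force passes 120 N, or if a joint passes its speed limit or range.

## Working session

There is one attempt and no reset: what is moved stays moved. The work goes in short steps, Python scripts to look and compute and a shell command to move; the robot and the scene stay as the last step left them, time stands still between calls to the robot, and variables do not carry over. Pictures are saved under pics/ and viewed, at most 14 in all, crops included, and the job is handed in when it is done.

```bash
mkdir -p pics; ls
python3 - <<'E'
from plant import manip
import cv2,numpy as np
o=manip.get_obs();print({k:np.round(v,4) for k,v in o.items()})
for n in("top","scene","wrist"):
    d=manip.get_image(n);cv2.imwrite(f"pics/{n}0.png",d["color"][:,:,::-1])
    print(n,[(k,np.round(v,4).tolist()) for k,v in d.items() if k!="color"])
E
```

```text
pics
{'clock': np.float64(0.0), 'joints': array([-1.3436,  0.4352,  0.025 ,  1.5741, -0.0116,  1.134 , -0.0751]), 'qvel': array([-0.0003, -0.0006,  0.0007, -0.0005, -0.0008,  0.0006,  0.0003]), 'effort': array([-7.00000e-04, -6.70471e+01,  1.02500e+00, -3.16214e+01,
        1.56000e-02,  1.28000e-02,  0.00000e+00]), 'tcp_pos': array([0.2023, 0.5908, 0.2305]), 'tool_rot': array([-1.000e-04,  1.642e-01,  9.864e-01, -8.000e-04]), 'force': array([ 0.3188, -0.4444, -0.8107]), 'wrist_torque': array([0.0287, 0.0486, 0.0301]), 'grasp_force': np.float64(0.0), 'gripper_width': np.float64(0.0853)}
top [('fx', 527.0334), ('fy', 527.0334), ('cx', 276.15), ('cy', 214.1523), ('view', [[-0.0245, -0.9997, 0.0064, 0.1281], [0.9974, -0.024, 0.0673, -0.5317], [-0.0671, 0.0081, 0.9977, -1.1638], [0.0, 0.0, 0.0, 1.0]])]
scene [('fx', 481.698), ('fy', 481.698), ('cx', 276.5399), ('cy', 219.239), ('view', [[0.7598, -0.6501, -0.0126, -0.321], [0.5071, 0.5803, 0.6373, -0.3668], [-0.407, -0.4905, 0.7705, -0.8141], [0.0, 0.0, 0.0, 1.0]])]
wrist [('fx', 370.2316), ('fy', 370.2316), ('cx', 281.5811), ('cy', 204.9828), ('hand_eye', [[0.0002, 0.9501, 0.312, 0.0802], [1.0, -0.0004, 0.0005, -0.0004], [0.0006, 0.312, -0.9501, -0.1433], [0.0, 0.0, 0.0, 1.0]])]
```

View pics/top0.png

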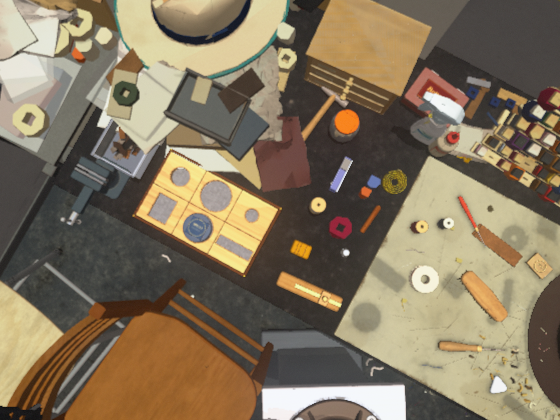

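View pics/scene0.png

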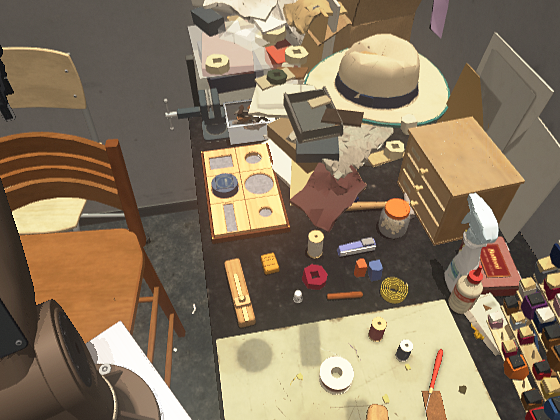

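The top view shows the tray (140–280, 150–275), with the spool at about (318,205), wax (301,249), thimble (346,252), needle case (370,219) and tape (395,181). I'll enlarge it and the scene view.

```bash
cat > h.py <<'E'
from plant import manip
import cv2,numpy as np
from scipy.spatial.transform import Rotation as R
def quat(q): return R.from_quat([q[1],q[2],q[3],q[0]])
def cam(n):
    o=manip.get_obs(); d=manip.get_image(n)
    if n=="wrist":
        T=np.eye(4);T[:3,:3]=quat(o["tool_rot"]).as_matrix();T[:3,3]=o["tcp_pos"];C=T@d["hand_eye"]
    else: C=np.linalg.inv(d["view"])
    return d["color"][:,:,::-1].copy(),(d["fx"],d["fy"],d["cx"],d["cy"]),C
def pt(K,C,u,v,z):
    r=C[:3,:3]@np.array([(u-K[2])/K[0],-(v-K[3])/K[1],-1]);return C[:3,3]+r*(z-C[2,3])/r[2]
def px(K,C,p):
    q=np.linalg.inv(C)@np.append(p,1);return np.array([K[2]-K[0]*q[0]/q[2],K[3]+K[1]*q[1]/q[2]])
E
python3 - <<'E'
from h import *
a=cv2.imread("pics/top0.png");cv2.imwrite("pics/topc.png",cv2.resize(a[140:315,130:415],None,fx=2.8,fy=2.8,interpolation=cv2.INTER_CUBIC))
a=cv2.imread("pics/scene0.png");cv2.imwrite("pics/scenec.png",cv2.resize(a[135:335,195:425],None,fx=3,fy=3,interpolation=cv2.INTER_CUBIC))
E
```

```text
(no output)
```

View pics/topc.png

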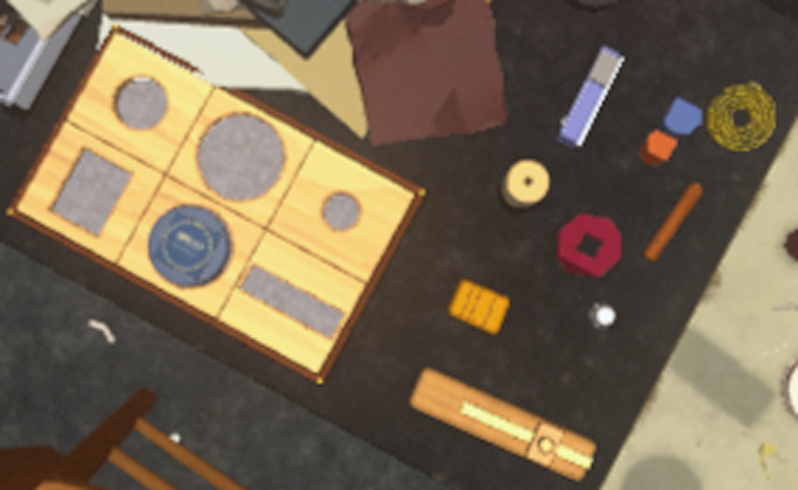

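View pics/scenec.png

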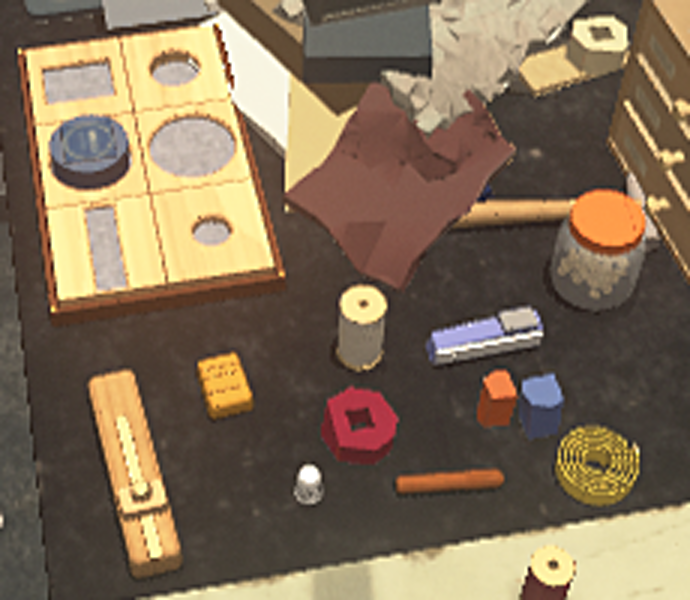

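Run:
```python
from h import *
from scipy import ndimage
a,K,C=cam("top")
print("cam",C[:3,3].round(3))
hsv=cv2.cvtColor(a,cv2.COLOR_BGR2HSV)
def blob(name,lo,hi,win,z,ls=None):
    x0,y0,x1,y1=[int(w) for w in win]
    m=np.zeros(a.shape[:2],np.uint8);m[y0:y1,x0:x1]=cv2.inRange(hsv,lo,hi)[y0:y1,x0:x1]
    if name in("tray",): m=cv2.morphologyEx(m,cv2.MORPH_CLOSE,np.ones((25,25)))
    elif name=="tape": m=cv2.morphologyEx(m,cv2.MORPH_CLOSE,np.ones((9,9)))
    n,l,s,c=cv2.connectedComponentsWithStats(m);i=1+np.argmax(s[1:,4])
    cs,_=cv2.findContours((l==i).astype(np.uint8),0,1);k=max(cs,key=cv2.contourArea).reshape(-1,2)
    P=np.array([pt(K,C,u,v,z)[:2] for u,v in k],np.float32)*1000
    r=cv2.minAreaRect(P);b=cv2.boxPoints(r)
    e=b[1]-b[0];f=b[2]-b[1];L=e if np.hypot(*e)>np.hypot(*f) else f
    print(name,"px",c[i].round(1),"area",s[i,4],"ctr",np.round(r[0],1),"size",np.round(r[1],1),"long dir deg",round(np.degrees(np.arctan2(L[1],L[0]))%180,1))
    return r,b
w=lambda *q:(130+q[0]/2.8,140+q[1]/2.8,130+q[2]/2.8,140+q[3]/2.8)
blob("tray",(12,60,120),(32,200,255),w(10,25,425,385),.022)
blob("spool",(12,40,150),(32,200,255),w(495,150,560,215),.058)
blob("thimble",(0,0,120),(180,90,255),w(580,295,625,335),.012)
blob("wax",(10,120,120),(30,255,255),w(440,270,520,345),.017)
blob("case",(0,120,60),(15,255,255),w(635,175,715,270),.008)
blob("tape",(20,90,80),(40,255,255),w(695,70,785,165),.017)
blob("pincushion",(160,100,60),(180,255,255),w(545,200,635,290),.015)
blob("ruler",(8,80,100),(30,255,255),w(400,360,605,485),.015)
blob("blue",(100,90,60),(125,255,255),w(660,90,705,140),.02)
blob("orange",(0,150,100),(14,255,255),w(638,125,680,165),.02)
blob("bluetin",(95,60,30),(125,255,255),w(140,195,240,295),.04)
for nm,q in dict(spoolR=(105,65,175,135),tapeR=(190,100,295,210),thR=(315,185,365,235),waxR=(45,140,140,245),ndR=(235,255,350,345)).items():
    blob(nm,(0,0,60),(180,60,220),w(*q),.013)
```

```text
cam [0.455 0.125 1.196]
tray px [210.1 203.5] area 11478 ctr [596.7 273.3] size [356.1 262.1] long dir deg 60.2
spool px [318.  204.3] area 182 ctr [551.8  24.2] size [30.4 30.5] long dir deg 178.3
thimble px [345.7 252.2] area 42 ctr [446.2 -39.5] size [13.5 13.5] long dir deg 178.1
wax px [300.7 249.1] area 266 ctr [455.2  62.2] size [43.6 30.8] long dir deg 65.4
case px [370.1 218.6] area 184 ctr [520.3 -97.1] size [13.1 73.9] long dir deg 144.4
tape px [394.5 181.5] area 489 ctr [ 603.3 -152.4] size [54.2 54.8] long dir deg 177.8
pincushion px [340. 227.] area 395 ctr [502.6 -27.5] size [49.4 49.4] long dir deg 178.2
ruler px [308.7 290.9] area 990 ctr [361.3  45.5] size [153.1  34.9] long dir deg 64.5
blue px [373.4 181.5] area 115 ctr [ 602.1 -105.7] size [24.1 24.4] long dir deg 151.8
orange px [364.9 192. ] area 97 ctr [578.2 -84.8] size [22.1 25.3] long dir deg 151.8
bluetin px [196.1 227.5] area 136 ctr [509.2 291.7] size [30.7 30.7] long dir deg 88.6
spoolR px [180.2 176.4] area 239 ctr [625.4 330. ] size [36.2 38.7] long dir deg 178.7
tapeR px [215.6 195.8] area 698 ctr [580.5 250.7] size [65.4 65.7] long dir deg 178.6
thR px [251.4 215.2] area 112 ctr [533.3 170.6] size [24.7 24.8] long dir deg 178.6
waxR px [162.1 208.2] area 456 ctr [554.7 371.2] size [42.  54.7] long dir deg 150.2
ndR px [233.9 247.2] area 332 ctr [463.1 211.6] size [80.6 20.6] long dir deg 60.1
```

Tray: long axis (tray y) at 60.2°, and the recesses match their listed sizes. The masks give every item within about 2 mm of its stated size. Next I move over the tray for a wrist-camera check.

```bash
python3 -m jog '[[[0,0,-50,0],[-50,-30,-70,5],[-100,-60,-70,10.9],[-150,-95,-70,10.9],[-190,-120,-70,10.9],[-230,-147,-70,10.9],[-270,-172,-70,10.9],[-310,-198,-70,10.9],[-335,-214,-70,10.9],[-335,-214,-70,10.9],[-335,-214,-70,10.9],[-335,-214,-70,10.9]]]'
python3 - <<'E'
from h import *
a,K,C=cam("wrist");cv2.imwrite("pics/w1.png",a);np.savez("w1.npz",K=K,C=C);print(C[:3,3])
E
```

```text
clock: 1.4
tcp_pos: [0.4492, 0.2814, 0.3011]
tool_rot: [-0.0, 0.256, 0.967, 0.0]
force: [-0.2, 0.2, 0.0]
gripper_width: 0.0856
grasp_force: 0.0
[0.37958588 0.32067732 0.44455625]
```

View pics/w1.png

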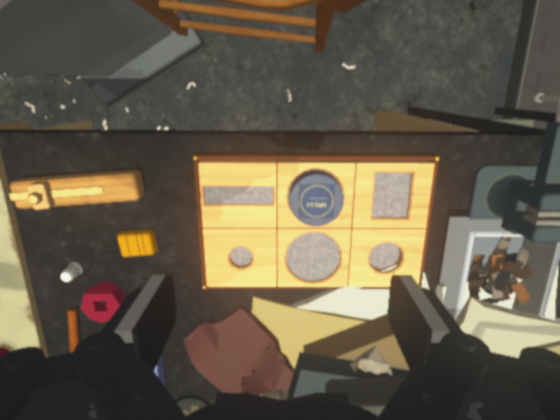

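The wrist view shows the whole tray: trough (238,195), wax recess (391,195), thimble recess (241,257), tape recess (313,257) and spool recess (385,257). Next is the same view over the items; I'll measure both together.

```bash
python3 - <<'E'
from h import *
a=cv2.imread("pics/w1.png");f=np.load("w1.npz");K,C=f["K"],f["C"]
hsv=cv2.cvtColor(a,cv2.COLOR_BGR2HSV);g=cv2.inRange(hsv,(0,0,50),(180,75,230))
for nm,(x0,y0,x1,y1) in dict(spool=(364,238,406,276),tape=(280,230,348,286),th=(224,242,258,272),wax=(366,168,416,224),nd=(200,182,276,208)).items():
    m=np.zeros_like(g);m[y0:y1,x0:x1]=g[y0:y1,x0:x1];n,l,s,c=cv2.connectedComponentsWithStats(m);i=1+np.argmax(s[1:,4])
    k=max(cv2.findContours((l==i).astype(np.uint8),0,1)[0],key=cv2.contourArea).reshape(-1,2)
    for z in ((.022,.008) if nm=="spool" else (.018,)):
        P=np.array([pt(K,C,u,v,z)[:2] for u,v in k],np.float32)*1000;r=cv2.minAreaRect(P);print(nm,z,s[i],np.round(r[0],1),np.round(r[1],1),round(r[2],1))
# tray top by dark rim/beech mask
m=cv2.inRange(hsv,(8,60,90),(35,220,255));m[:,:190]=0;m[:,445:]=0;m[:150]=0;m[292:]=0
k=max(cv2.findContours(cv2.morphologyEx(m,cv2.MORPH_OPEN,np.ones((3,3))),0,1)[0],key=cv2.contourArea).reshape(-1,2)
P=np.array([pt(K,C,u,v,.022)[:2] for u,v in k],np.float32)*1000;print("tray",cv2.minAreaRect(P))
E
python3 -m jog '[[[0,-50,0,0],[0,-100,0,0],[0,-150,0,0],[0,-200,0,0],[0,-250,0,0],[0,-280,0,0],[0,-280,0,0],[0,-280,0,0],[0,-280,0,0]]]'
python3 - <<'E'
from h import *
a,K,C=cam("wrist");cv2.imwrite("pics/w2.png",a);np.savez("w2.npz",K=K,C=C);print(C[:3,3],manip.get_obs()["tcp_pos"])
E
```

```text
spool 0.022 [369 243  30  29 646] [623.4 329.1] [36.4 38.9] 60.3
spool 0.008 [369 243  30  29 646] [631.5 329.3] [37.6 40.2] 60.3
tape 0.018 [ 287  233   53   48 2002] [581.1 251.4] [66.3 65.9] 60.3
th 0.018 [231 247  21  19 298] [534.3 172.4] [25. 25.] 16.7
wax 0.018 [ 372  173   39   44 1545] [554.9 371.7] [42.4 53.9] 60.3
nd 0.018 [ 204  187   69   17 1152] [464.2 212.2] [81.2 20.1] 60.3
tray ((544.6083374023438, 274.00335693359375), (293.4918518066406, 179.34329223632812), 60.31544876098633)
clock: 2.35
tcp_pos: [0.3114, 0.0388, 0.3015]
tool_rot: [0.0, 0.256, 0.967, 0.0]
force: [0.1, 0.6, -0.4]
gripper_width: 0.0853
grasp_force: 0.0
[0.24152024 0.07806164 0.44482108] [0.31143046 0.03864877 0.30139452]
```

View pics/w2.png

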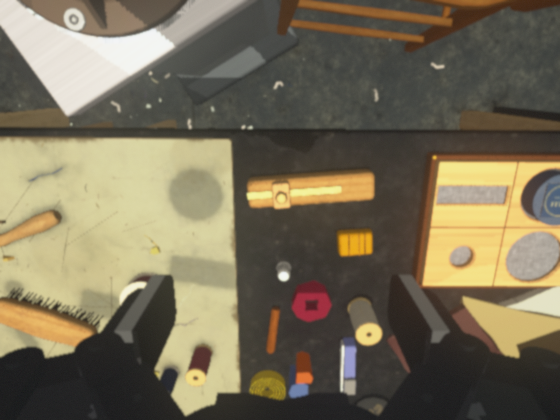

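The view shows the ruler (312,190), wax (355,243), thimble (284,270), pincushion (311,301), spool top (370,333), needle case (273,330) and part of the tape (268,387). Now I measure them here and compare with the top camera.

Run:
```python
from h import *
a=cv2.imread("pics/w2.png");f=np.load("w2.npz");K,C=f["K"],f["C"]
hsv=cv2.cvtColor(a,cv2.COLOR_BGR2HSV)
for nm,lo,hi,(x0,y0,x1,y1),z in [("spool",(12,90,140),(30,200,255),(345,315,390,350),.058),("thimble",(0,0,90),(180,90,255),(270,255,298,286),.012),("wax",(8,150,120),(30,255,255),(330,222,380,262),.015),("case",(0,130,60),(15,255,255),(262,305,284,356),.008),("cushion",(160,100,60),(180,255,255),(285,275,338,328),.02)]:
    m=np.zeros(a.shape[:2],np.uint8);m[y0:y1,x0:x1]=cv2.inRange(hsv,lo,hi)[y0:y1,x0:x1]
    n,l,s,c=cv2.connectedComponentsWithStats(m);i=1+np.argmax(s[1:,4])
    k=max(cv2.findContours((l==i).astype(np.uint8),0,1)[0],key=cv2.contourArea).reshape(-1,2)
    P=np.array([pt(K,C,u,v,z)[:2] for u,v in k],np.float32)*1000;r=cv2.minAreaRect(P);print(nm,c[i].round(),s[i,4],np.round(r[0],1),np.round(r[1],1),round(r[2],1))
```

```text
spool [368. 333.] 509 [551.4  25.1] [32.3 34.3] 63.9
thimble [283. 271.] 256 [445.3 -35.9] [18.3 29.3] 60.8
wax [355. 243.] 823 [455.2  63.5] [43.3 33.5] 63.1
case [273. 330.] 415 [520.8 -95.5] [13.1 76.9] 53.7
cushion [311. 302.] 1263 [498.9 -25.5] [53.  59.4] 82.5
```

```bash
cat >> h.py <<'E'
def sh(x,y,z=None,o=None):
    o=o or manip.get_obs();M=quat(o["tool_rot"]).as_matrix();p=o["tcp_pos"]*1000
    t=np.array([x,y,p[2] if z is None else z]);return (M.T@(t-p)).round(1)
def psi(): return np.degrees(np.arctan2(*quat(manip.get_obs()["tool_rot"]).as_matrix()[[1,0],1])).round(1)
E
python3 - <<'E'
from h import *
print(manip.get_obs()["joints"].round(2),psi(),sh(551.6,24.6,150))
d={}
for n in("top","scene"):
    _,K,C=cam(n);d[n]=(K,C)
def tri(a,b):
    A=[];B=[]
    for n,(u,v) in(("top",a),("scene",b)):
        K,C=d[n];r=C[:3,:3]@np.array([(u-K[2])/K[0],-(v-K[3])/K[1],-1]);r/=np.linalg.norm(r);P=np.eye(3)-np.outer(r,r);A.append(P);B.append(P@C[:3,3])
    return np.linalg.lstsq(np.vstack(A),np.hstack(B),rcond=None)[0].round(3)
print("leather corner R",tri((308.6,186),(366,184)),"bottom",tri((263,191),(329,230)),"leatherTopR",tri((304,118+22),(366,184)))
print("cushion top",tri((340.5,227),(315,275)),"blue",tri((373,181.5),(376,266)),"spool",tri((318,204.3),(316,235)))
E
```

```text
[-0.7  -0.21  0.33  2.12  0.07  1.21  0.65] 60.3 [-215.6  106.7  151.5]
leather corner R [0.608 0.019 0.18 ] bottom [ 0.629  0.114 -0.069] leatherTopR [0.695 0.043 0.1  ]
cushion top [ 0.502 -0.028  0.022] blue [ 0.601 -0.101  0.04 ] spool [0.551 0.024 0.063]
```

Run:
```python
from h import *
d={}
for n in("top","scene"):
    _,K,C=cam(n);d[n]=(K,C)
def tri(a,b):
    A=[];B=[]
    for n,(u,v) in(("top",a),("scene",b)):
        K,C=d[n];r=C[:3,:3]@np.array([(u-K[2])/K[0],-(v-K[3])/K[1],-1]);r/=np.linalg.norm(r);P=np.eye(3)-np.outer(r,r);A.append(P);B.append(P@C[:3,3])
    return np.linalg.lstsq(np.vstack(A),np.hstack(B),rcond=None)[0].round(3)
print(tri((310,186),(328,230)),tri((264,192),(291,198)),tri((305,140),(366,185)))
```

```text
[0.597 0.036 0.03 ] [0.582 0.139 0.059] [0.695 0.041 0.098]
```

```bash
python3 -m jog '[[[-40,20,20,-8],[-80,40,50,-16],[-120,60,80,-24],[-160,80,110,-30],[-200,99,140,-30],[-215.6,106.7,165,-30],[-215.6,106.7,181,-30],[-215.6,106.7,181,-30],[-215.6,106.7,181,-30]]]' 50
python3 - <<'E'
from h import *
print(psi(),sh(551.6,24.6,28))
a,K,C=cam("wrist");cv2.imwrite("pics/w3.png",a)
E
```

```text
clock: 3.5
tcp_pos: [0.5503, 0.0226, 0.1198]
tool_rot: [-0.001, -0.002, 1.0, -0.0]
force: [0.4, -0.3, 0.9]
gripper_width: 0.05
grasp_force: 0.0
90.2 [-1.5  2.1 91.8]
```

View pics/w3.png

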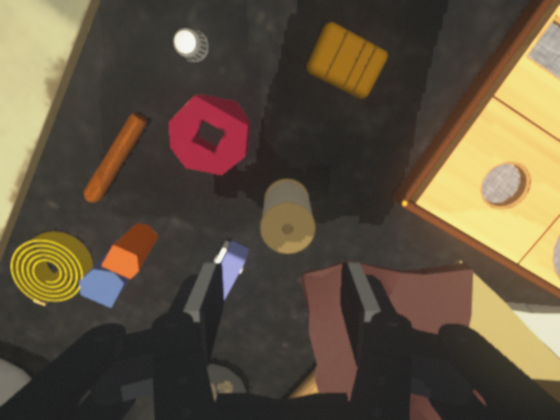

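The spool top is at (288,225), in line with the fingers, and the other items are clear too. I'll measure them here at higher resolution.

```bash
python3 - <<'E'
from h import *
a,K,C=cam("wrist");hsv=cv2.cvtColor(a,cv2.COLOR_BGR2HSV)
print("spool",pt(K,C,288,228,.058).round(4))
for nm,lo,hi,(x0,y0,x1,y1),z in [("thimble",(0,0,110),(180,90,255),(168,22,212,66),.012),("wax",(8,150,90),(30,255,255),(300,15,395,105),.0145),("case",(0,130,60),(15,255,255),(80,110,152,206),.0075),("tape",(20,90,60),(40,255,255),(5,225,95,310),.015)]:
    m=np.zeros(a.shape[:2],np.uint8);m[y0:y1,x0:x1]=cv2.inRange(hsv,lo,hi)[y0:y1,x0:x1];m=cv2.morphologyEx(m,cv2.MORPH_CLOSE,np.ones((7,7)))
    k=max(cv2.findContours(m,0,1)[0],key=cv2.contourArea).reshape(-1,2)
    P=np.array([pt(K,C,u,v,z)[:2] for u,v in k],np.float32)*1000;r=cv2.minAreaRect(P);print(nm,np.round(r[0],1),np.round(r[1],1),round(r[2],1))
E
python3 -m jog '[[[-1.5,2.1,40,0],[-1.5,2.1,75,0],[-1.5,2.1,91.8,0],[-1.5,2.1,91.8,0],[-1.5,2.1,91.8,0]]]'
python3 -m jog '[[[0,0,0,0],[0,0,0,0],[0,0,0,0],[0,0,0,0],[0,0,0,0],[0,0,0,0]]]' 25
```

```text
spool [0.5525 0.0262 0.058 ]
thimble [446.7 -35.5] [21.8 16.2] 66.7
wax [456.1  62.9] [43.6 31.7] 65.3
case [521.  -95.6] [13.4 75.8] 53.0
tape [ 601.9 -149.4] [54.3 67.2] 27.4
clock: 4.1
tcp_pos: [0.5531, 0.0251, 0.0302]
tool_rot: [0.001, -0.002, 1.0, 0.0]
force: [0.5, 0.2, 0.3]
gripper_width: 0.0501
grasp_force: 0.0
clock: 4.7
tcp_pos: [0.5538, 0.0252, 0.0306]
tool_rot: [0.002, -0.002, 1.0, 0.001]
force: [-1.9, 0.1, 9.3]
gripper_width: 0.0309
grasp_force: 58.6
```

```bash
python3 -m jog '[[[0,0,-40,0],[5,5,-85,0],[30,25,-120,0],[60,60,-120,0],[85,100,-120,5],[85,145,-120,10],[65,190,-120,15],[35,230,-120,20],[10,265,-120,25],[-10,300,-120,30],[-10,305,-120,30],[-10,305,-120,30]]]' 25
python3 - <<'E'
from h import *
print(psi(),sh(626,330.5,100),manip.get_obs()["grasp_force"])
a,K,C=cam("wrist");cv2.imwrite("pics/w4.png",a)
for r in (.0215,):
  print([ (n,px(K,C,np.array([x/1000,y/1000,.022])).round(0)) for n,x,y in (("spool",626,330.5),("tape",581,251),("wax",554.8,371.5))])
E
```

```text
clock: 5.9
tcp_pos: [0.5614, 0.3314, 0.149]
tool_rot: [0.0, 0.256, 0.967, 0.0]
force: [0.1, -0.8, -0.4]
gripper_width: 0.031
grasp_force: 59.5
60.4 [-56.6  31.1  49. ] 59.498446583747864
[('spool', array([321., 261.])), ('tape', array([208., 261.])), ('wax', array([325., 161.]))]
```

View pics/w4.png

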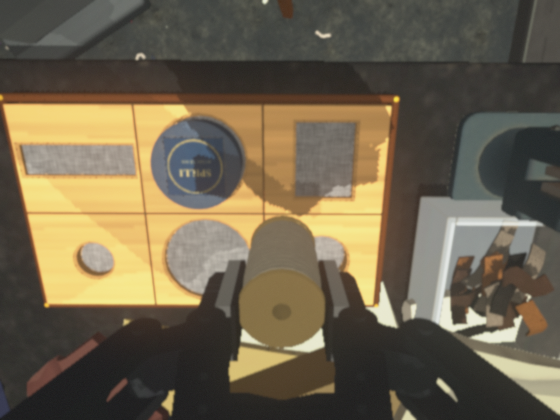

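Wax recess (325,160) and tape recess (207,258) fall where my coordinates predict. The spool is held upright, so I'll place it.

```bash
python3 -m jog '[[[-30,16,0,0],[-58,31,20,0],[-58,31,55,0],[-58,31,55,0],[-58,31,55,0]]]'
python3 - <<'E'
from h import *
print(sh(626,330.5,40),psi())
E
```

```text
clock: 6.45
tcp_pos: [0.6264, 0.3268, 0.0942]
tool_rot: [-0.001, 0.258, 0.966, -0.0]
force: [-0.1, 1.1, 0.5]
gripper_width: 0.0308
grasp_force: 59.6
[ 2.1  3.  54.2] 60.1
```

```bash
python3 -m jog '[[[0.6,3,20,0],[0.6,3,35,0],[0.6,3,45,0],[0.6,3,51,0],[0.6,3,55,0],[0.6,3,55,0],[0.6,3,55,0],[0.6,3,55,0]]]'
```

```text
clock: 7.25
tcp_pos: [0.6284, 0.3309, 0.0389]
tool_rot: [0.0, 0.257, 0.966, 0.0]
force: [-0.6, -0.1, -0.1]
gripper_width: 0.0308
grasp_force: 59.6
```

```bash
python3 -m jog '[[[0,0,0.5,0],[0,0,0.5,0],[0,0,0.5,0],[0,0,0.5,0]]]' 50
python3 -m jog '[[[0,0,-30,0],[0,0,-70,0],[15,0,-90,0],[60,-10,-90,0],[60,-10,-90,0],[60,-10,-90,0],[60,-10,-90,0]]]'
python3 - <<'E'
from h import *
print(sh(446.5,-37.5,100),psi())
a,K,C=cam("wrist");cv2.imwrite("pics/w5.png",a);print(px(K,C,np.array([.626,.3305,.022])),px(K,C,np.array([.626,.3305,.066])))
E
```

```text
clock: 7.65
tcp_pos: [0.6281, 0.3309, 0.038]
tool_rot: [-0.0, 0.257, 0.966, 0.0]
force: [0.2, 0.8, -0.8]
gripper_width: 0.0501
grasp_force: 0.0
clock: 8.35
tcp_pos: [0.5717, 0.3517, 0.1281]
tool_rot: [0.0, 0.257, 0.966, -0.0]
force: [1.0, 0.0, -0.4]
gripper_width: 0.0499
grasp_force: 0.0
[ -84.9 -399.9   28.1] 60.2
[293.69503685 274.95859954] [295.78338822 308.62593652]
```

View pics/w5.png

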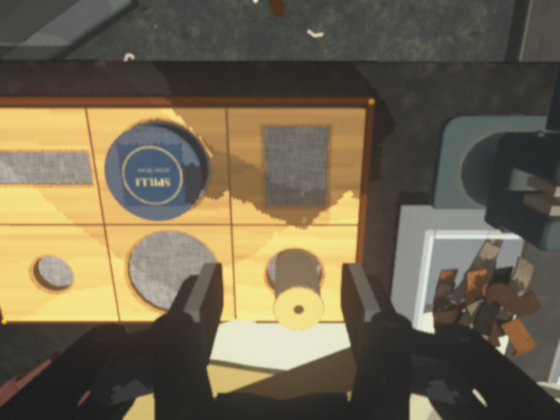

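Spool seated upright in its recess (295,290). Thimble next.

```bash
python3 -m jog '[[[-8,-45,0,0],[-17,-90,0,0],[-26,-135,0,0],[-36,-180,0,0],[-46,-225,0,0],[-56,-270,0,0],[-66,-315,10,0],[-76,-360,20,0],[-85,-400,28,0],[-85,-400,28,0],[-85,-400,28,0],[-85,-400,28,0]]]' 36
python3 - <<'E'
from h import *
a,K,C=cam("wrist");cv2.imwrite("pics/w6.png",a);hsv=cv2.cvtColor(a,cv2.COLOR_BGR2HSV)
u,v=px(K,C,np.array([.4465,-.0375,.012]));print(u,v)
w=[int(max(0,q)) for q in(u-45,v-45,u+45,v+45)];g=np.zeros(a.shape[:2],np.uint8);g[w[1]:w[3],w[0]:w[2]]=cv2.inRange(hsv,(0,0,75),(180,80,255))[w[1]:w[3],w[0]:w[2]]
g=cv2.morphologyEx(g,cv2.MORPH_CLOSE,np.ones((5,5)))
k=max(cv2.findContours(g,0,1)[0],key=cv2.contourArea);r=cv2.boundingRect(k);print(r,w)
for z in(0,.012,.024):print(z,pt(K,C,r[0]+r[2]/2,r[1]+r[3]/2,z).round(4), pt(K,C,r[0]+r[2]/2,r[1],z).round(4),pt(K,C,r[0]+r[2]/2,r[1]+r[3],z).round(4))
print(sh(446.5,-37.5,11))
E
```

```text
clock: 9.6
tcp_pos: [0.447, -0.0369, 0.1002]
tool_rot: [0.0, 0.257, 0.966, 0.0]
force: [0.9, -0.0, 0.5]
gripper_width: 0.0362
grasp_force: 0.0
281.1217484018367 210.47897805110364
(268, 190, 30, 36) [236, 165, 326, 255]
0 [ 0.4492 -0.0375  0.    ] [ 0.4379 -0.0311  0.    ] [ 0.4608 -0.0442  0.    ]
0.012 [ 0.4456 -0.0356  0.012 ] [ 0.4349 -0.0294  0.012 ] [ 0.4567 -0.0419  0.012 ]
0.024 [ 0.4421 -0.0336  0.024 ] [ 0.4319 -0.0278  0.024 ] [ 0.4526 -0.0396  0.024 ]
[-0.  -1.2 89.1]
```

View pics/w6.png

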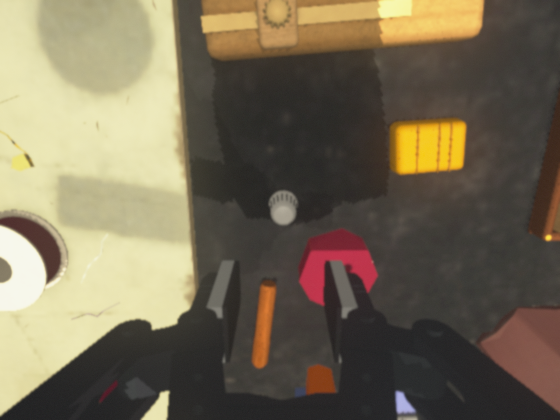

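Thimble at (283,208), centred between the fingers. Descend and grip.

```bash
python3 -m jog '[[[1.6,0,40,0],[1.6,0,75,0],[1.6,0,89,0],[1.6,0,89,0],[1.6,0,89,0],[1.6,0,89,0]]]'
python3 -m jog '[[[0,0,0,0],[0,0,0,0],[0,0,0,0],[0,0,0,0],[0,0,0,0]]]' 12
```

```text
clock: 10.25
tcp_pos: [0.4457, -0.0361, 0.0119]
tool_rot: [0.001, 0.257, 0.966, 0.0]
force: [0.6, -0.3, 0.1]
gripper_width: 0.0365
grasp_force: 0.0
clock: 10.75
tcp_pos: [0.4455, -0.0363, 0.012]
tool_rot: [0.001, 0.257, 0.966, 0.001]
force: [-1.6, -0.2, 8.2]
gripper_width: 0.0129
grasp_force: 52.7
```

```bash
python3 -m jog '[[[0,0,0,0],[0,0,0,0],[0,0,-10,0],[0,0,-30,0],[0,0,-60,0],[0,0,-60,0],[0,0,-60,0]]]' 5
python3 - <<'E'
from h import *
a,K,C=cam("wrist");cv2.imwrite("pics/w7.png",cv2.resize(a[150:400,180:380],None,fx=2,fy=2))
E
```

```text
clock: 11.45
tcp_pos: [0.4453, -0.0361, 0.072]
tool_rot: [0.001, 0.257, 0.966, 0.001]
force: [-0.3, 0.2, 0.1]
gripper_width: 0.0128
grasp_force: 58.4
```

View pics/w7.png

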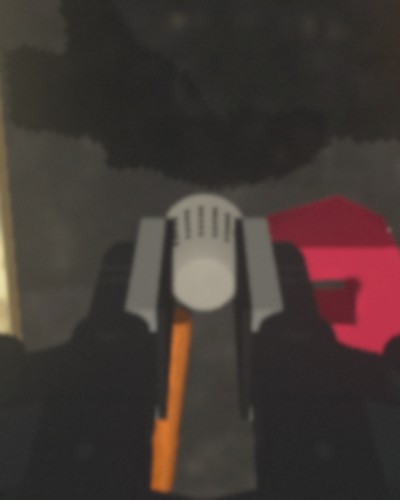

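Thimble held upright between the pads, at (205,250) in the crop. Carry it to its recess.

```bash
python3 -m jog '[[[5,40,-10,0],[10,85,-10,0],[15,130,-10,0],[20,175,-10,0],[26,215,-5,0],[26.4,224.4,5,0],[26.4,224.4,15,0],[26.4,224.4,15,0],[26.4,224.4,15,0],[26.4,224.4,15,0]]]'
python3 - <<'E'
from h import *
print(sh(534,171.7,25.5),psi())
a,K,C=cam("wrist");hsv=cv2.cvtColor(a,cv2.COLOR_BGR2HSV);cv2.imwrite("pics/w8.png",a)
print(px(K,C,np.array([.534,.1717,.022])))
E
```

```text
clock: 12.5
tcp_pos: [0.5332, 0.1697, 0.0564]
tool_rot: [0.0, 0.258, 0.966, -0.0]
force: [-0.4, -1.3, -0.7]
gripper_width: 0.0129
grasp_force: 58.4
[ 0.3  2.1 30.9] 60.1
[286.51970986 243.80377256]
```

View pics/w8.png

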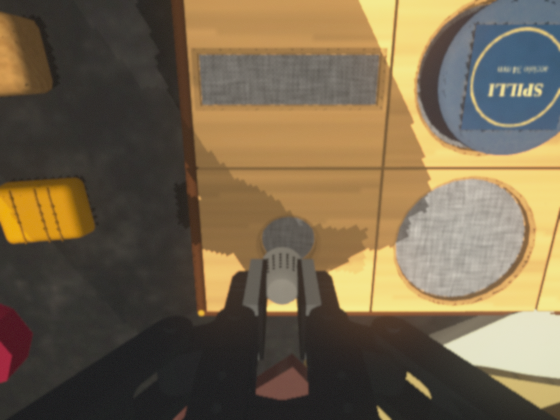

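Recess spans x 261–315 with its top edge at 214, within 2 mm of the prediction. Lower and release.

```bash
python3 -m jog '[[[1.2,2.5,8,0],[1.2,2.5,18,0],[1.2,2.5,26,0],[1.2,2.5,30,0],[1.2,2.5,31,0],[1.2,2.5,31,0],[1.2,2.5,31,0]]]'
python3 - <<'E'
from h import *
print(sh(534,171.7,25.3))
E
```

```text
clock: 13.25
tcp_pos: [0.5329, 0.1739, 0.0251]
tool_rot: [-0.001, 0.257, 0.966, -0.0]
force: [-3.0, -0.4, 8.7]
gripper_width: 0.0128
grasp_force: 59.8
[-2.1 -1.4 -0.2]
```

```bash
python3 -m jog '[[[0,0,0,0],[0,0,0,0],[0,0,0,0],[0,0,0,0],[0,0,0,0]]]' 34
python3 -m jog '[[[0,0,-30,0],[0,0,-70,0],[10,-40,-75,0],[30,-85,-75,0],[50,-130,-75,0],[55,-130,-75,0],[55,-130,-75,0],[55,-130,-75,0]]]' 60
python3 - <<'E'
from h import *
a,K,C=cam("wrist");cv2.imwrite("pics/w9.png",a);hsv=cv2.cvtColor(a,cv2.COLOR_BGR2HSV)
print(px(K,C,np.array([.534,.172,.022])),manip.get_obs()["tcp_pos"])
g=cv2.inRange(hsv,(8,150,90),(30,255,255));u,v=px(K,C,np.array([.4555,.063,.015]));m=np.zeros_like(g);u,v=int(u),int(v);print(u,v);m[max(0,v-60):v+60,max(0,u-60):u+60]=g[max(0,v-60):v+60,max(0,u-60):u+60]
k=max(cv2.findContours(m,0,1)[0],key=cv2.contourArea).reshape(-1,2)
P=np.array([pt(K,C,*q,.0145)[:2] for q in k],np.float32)*1000;print(cv2.minAreaRect(P),sh(455.6,63,80))
E
```

```text
clock: 13.75
tcp_pos: [0.5336, 0.1741, 0.0249]
tool_rot: [0.0, 0.257, 0.966, -0.0]
force: [-0.7, 0.3, 0.3]
gripper_width: 0.0338
grasp_force: 0.0
clock: 14.55
tcp_pos: [0.4225, 0.0894, 0.1004]
tool_rot: [0.001, 0.257, 0.966, 0.0]
force: [0.5, -0.7, -0.3]
gripper_width: 0.0601
grasp_force: 0.0
[467.91474745 292.44606973] [0.42266528 0.08940404 0.10027474]
272 269
((454.0316162109375, 64.93112182617188), (44.36293411254883, 36.93532180786133), 64.68373107910156) [-41.7  -6.6  20.3]
```

View pics/w9.png

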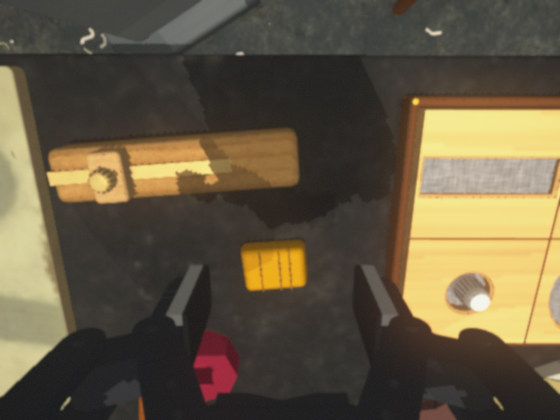

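Thimble stands upright in its recess (472,293). Now the wax at (273,266).

```bash
python3 -m jog '[[[-20,-3,20,-4.4],[-41.5,-6.6,40,-4.4],[-41.5,-6.6,60,-4.4],[-41.5,-6.6,60,-4.4],[-41.5,-6.6,60,-4.4]]]'
python3 - <<'E'
from h import *
print(sh(455.4,63,6.5),psi())
a,K,C=cam("wrist");cv2.imwrite("pics/w10.png",a);hsv=cv2.cvtColor(a,cv2.COLOR_BGR2HSV)
g=cv2.inRange(hsv,(8,150,70),(30,255,255));u,v=px(K,C,np.array([.4555,.063,.0]));u,v=int(u),int(v);m=np.zeros_like(g);m[max(0,v-90):v+90,u-90:u+90]=g[max(0,v-90):v+90,u-90:u+90]
k=max(cv2.findContours(m,0,1)[0],key=cv2.contourArea);x,y,w,h=cv2.boundingRect(k);print(x,y,w,h)
# columns=tool y; top edge of blob = near (+x) foot/side, bottom edge = far top edge
print("mid",pt(K,C,x+w/2,y+h/2,.0145).round(4),"near z.005",pt(K,C,x+w/2,y,.005).round(4),"far z.015",pt(K,C,x+w/2,y+h,.015).round(4),"L/R",pt(K,C,x,y+h/2,.0145).round(4),pt(K,C,x+w,y+h/2,.0145).round(4))
E
```

```text
clock: 15.1
tcp_pos: [0.4541, 0.0624, 0.0399]
tool_rot: [-0.0, 0.22, 0.976, -0.0]
force: [0.1, 0.0, 0.0]
gripper_width: 0.0601
grasp_force: 0.0
[-0.9  1.2 33.4] 64.6
243 216 88 66
mid [0.4536 0.065  0.0145] near z.005 [0.4409 0.0711 0.005 ] far z.015 [0.4702 0.0573 0.015 ] L/R [0.4442 0.0452 0.0145] [0.463  0.0849 0.0145]
```

```bash
python3 -m jog '[[[-0.5,2,20,0],[-0.5,2,30,0],[-0.5,2,33.4,0],[-0.5,2,33.4,0],[-0.5,2,33.4,0],[-0.5,2,33.4,0]]]'
python3 -m jog '[[[0,0,0,0],[0,0,0,0],[0,0,0,0],[0,0,0,0],[0,0,0,0]]]' 35
```

```text
clock: 15.75
tcp_pos: [0.4555, 0.064, 0.0071]
tool_rot: [0.0, 0.22, 0.976, 0.0]
force: [0.0, -0.1, 0.2]
gripper_width: 0.0598
grasp_force: 0.0
clock: 16.25
tcp_pos: [0.4555, 0.0641, 0.0075]
tool_rot: [0.0, 0.22, 0.976, 0.001]
force: [-3.4, 0.3, 15.2]
gripper_width: 0.0402
grasp_force: 58.8
```

```bash
python3 -m jog '[[[0,0,-5,0],[0,0,-15,0],[0,0,-40,0],[0,0,-80,0],[0,0,-100,0],[0,0,-100,0],[0,0,-100,0]]]'
python3 - <<'E'
from h import *
a,K,C=cam("wrist");cv2.imwrite("pics/w11.png",a);hsv=cv2.cvtColor(a,cv2.COLOR_BGR2HSV)
g=cv2.inRange(hsv,(8,150,70),(30,255,255));g[:180]=0;g[:,:180]=0;g[:,380:]=0
k=max(cv2.findContours(g,0,1)[0],key=cv2.contourArea);print(cv2.boundingRect(k),cv2.contourArea(k),cv2.minAreaRect(k))
p=manip.get_obs()["tcp_pos"];print(px(K,C,p+[0,0,.0095]),px(K,C,p+[0,0,-.0065]))
print(sh(554.8,371.5,100))
E
```

```text
clock: 16.95
tcp_pos: [0.4553, 0.0643, 0.107]
tool_rot: [0.0, 0.22, 0.976, 0.0]
force: [-0.6, 0.6, -0.3]
gripper_width: 0.0399
grasp_force: 59.6
(230, 240, 104, 80) 7356.5 ((281.0354919433594, 279.583984375), (103.18601989746094, 78.44952392578125), 1.060911774635315)
[281.84806424 286.95096169] [281.80624064 268.49791281]
[ 41.4 320.6   6.4]
```

```bash
python3 -m jog '[[[5,35,0,8],[10,75,0,16],[15,115,0,24],[20,155,0,32],[25,195,0,40],[30,230,0,48],[34,265,0,56],[38,295,0,64],[41.4,320.6,0,72],[41.4,320.6,0,80],[41.4,320.6,0,88],[41.4,320.6,0,94.4]]]'
python3 -m jog '[[[0,0,0,0],[0,0,0,0],[0,0,20,0],[0,0,50,0],[0,0,50,0],[0,0,50,0]]]'
python3 - <<'E'
from h import *
print(psi(),manip.get_obs()["joints"].round(2),sh(554.8,371.5,24))
a,K,C=cam("wrist");cv2.imwrite("pics/w12.png",a);hsv=cv2.cvtColor(a,cv2.COLOR_BGR2HSV)
# check tape/needle recesses visible grey
g=cv2.morphologyEx(cv2.inRange(hsv,(0,0,50),(180,75,230)),cv2.MORPH_OPEN,np.ones((3,3)))
for n,q in dict(nd=(464,212),wax=(554.8,371.5),tape=(581,251)).items(): print(n,px(K,C,np.array([q[0]/1e3,q[1]/1e3,.02])).round())
for c in cv2.findContours(g,1,2)[0]:
    if cv2.contourArea(c)>800: r=cv2.minAreaRect(c);print(np.round(r[0]),np.round(r[1]),cv2.contourArea(c))
g=cv2.inRange(hsv,(8,200,70),(25,255,255));k=max(cv2.findContours(g,0,1)[0],key=cv2.contourArea);print("wax?",cv2.boundingRect(k),cv2.minAreaRect(k)[2])
E
```

```text
clock: 18.2
tcp_pos: [0.5547, 0.3708, 0.1045]
tool_rot: [0.0, 0.867, 0.499, -0.001]
force: [0.3, 0.2, -0.5]
gripper_width: 0.0397
grasp_force: 59.6
clock: 18.8
tcp_pos: [0.5552, 0.3708, 0.0566]
tool_rot: [0.0, 0.865, 0.502, -0.001]
force: [-0.3, -0.7, -0.2]
gripper_width: 0.0399
grasp_force: 59.7
-29.7 [-1.23  0.89  0.99  1.68 -0.85  1.06 -0.48] [ 0.4 -0.7 32.6]
nd [281. 488.]
wax [280. 241.]
tape [417. 380.]
[280. 366.] [ 58. 105.] 4357.0
[ 99. 302.] [60. 25.] 1292.5
[502. 358.] [113. 187.] 6425.0
[213. 304.] [25. 88.] 915.5
[281. 222.] [ 41. 106.] 3923.0
[ 89. 232.] [100.  75.] 4681.5
[151. 223.] [124.  25.] 2456.0
[ 61. 154.] [117.  18.] 1706.0
[339.  60.] [54. 35.] 1036.5
[283.  68.] [578. 185.] 69318.5
wax? (231, 252, 23, 14) 77.47119140625
```

```bash
python3 -m jog '[[[0,-0.5,12,0],[0,-0.5,22,0],[0,-0.5,29,0],[0,-0.5,32.5,0],[0,-0.5,32.5,0],[0,-0.5,32.5,0]]]'
```

```text
clock: 19.45
tcp_pos: [0.555, 0.3715, 0.024]
tool_rot: [0.0, 0.865, 0.502, 0.0]
force: [0.1, 0.1, -0.3]
gripper_width: 0.0399
grasp_force: 59.7
```

```bash
python3 -m jog '[[[0,0,0.4,0],[0,0,0.4,0],[0,0,0.4,0],[0,0,0.4,0],[0,0,0.4,0]]]' 58
python3 -m jog '[[[0,0,-30,0],[0,0,-70,0],[0,0,-90,0],[0,0,-90,0],[0,0,-90,0]]]'
python3 - <<'E'
from h import *
print(psi(),sh(520.6,-96,115))
a,K,C=cam("wrist");cv2.imwrite("pics/w13.png",a);hsv=cv2.cvtColor(a,cv2.COLOR_BGR2HSV)
g=cv2.inRange(hsv,(8,200,70),(28,255,255));u,v=px(K,C,np.array([.5548,.3715,.033])).astype(int);m=np.zeros_like(g);m[v-60:v+60,u-60:u+60]=g[v-60:v+60,u-60:u+60];k=max(cv2.findContours(m,0,1)[0],key=cv2.contourArea).reshape(-1,2)
print(u,v,cv2.boundingRect(k));P=np.array([pt(K,C,*q,.031)[:2] for q in k],np.float32)*1000;print(cv2.minAreaRect(P))
E
```

```text
clock: 19.95
tcp_pos: [0.5549, 0.3715, 0.0237]
tool_rot: [-0.0, 0.865, 0.502, 0.0]
force: [-0.8, 0.3, -0.2]
gripper_width: 0.058
grasp_force: 0.0
clock: 20.45
tcp_pos: [0.5548, 0.3717, 0.1138]
tool_rot: [-0.0, 0.865, 0.502, 0.0]
force: [-0.0, 0.4, -0.3]
gripper_width: 0.0582
grasp_force: 0.0
-29.8 [-422.9  202.7   -1.6]
281 214 (251, 192, 15, 30)
((543.7275390625, 382.9132385253906), (19.762283325195312, 9.016400337219238), 59.4228515625)
```

```bash
python3 -m jog '[[[-35,5,0,-8],[-75,10,0,-16],[-115,15,0,-24],[-155,20,0,-32],[-195,30,0,-40],[-235,45,0,-48],[-275,70,0,-56],[-315,100,0,-64],[-350,130,0,-72],[-385,165,0,-80],[-410,190,0,-84],[-423,202.7,0,-84]]]' 32
python3 -m jog '[[[0,0,0,0],[0,0,20,0],[0,0,50,0],[0,0,50,0],[0,0,50,0],[0,0,50,0]]]'
python3 - <<'E'
from h import *
print(psi(),sh(520.7,-95.8,5.5),manip.get_obs()["joints"].round(2))
a,K,C=cam("wrist");cv2.imwrite("pics/w14.png",a);hsv=cv2.cvtColor(a,cv2.COLOR_BGR2HSV)
g=cv2.inRange(hsv,(0,130,50),(15,255,255));u,v=px(K,C,np.array([.5207,-.0958,.007])).astype(int);m=np.zeros_like(g);m[max(0,v-90):v+90,u-35:u+35]=g[max(0,v-90):v+90,u-35:u+35];k=max(cv2.findContours(m,0,1)[0],key=cv2.contourArea).reshape(-1,2)
print(u,v,cv2.boundingRect(k));P=np.array([pt(K,C,*q,.0065)[:2] for q in k],np.float32)*1000;print(cv2.minAreaRect(P))
a,K,C=cam("top");hsv=cv2.cvtColor(a,cv2.COLOR_BGR2HSV);cv2.imwrite("pics/top1.png",a)
u,v=px(K,C,np.array([.5548,.3715,.033])).astype(int);print(u,v);print(hsv[v-14:v+15:2,u-14:u+15:2,1]);print(hsv[v-14:v+15:2,u-14:u+15:2,0])
E
```

```text
clock: 21.7
tcp_pos: [0.5202, -0.1003, 0.1132]
tool_rot: [-0.0, 0.308, 0.951, -0.001]
force: [0.6, 0.1, 0.1]
gripper_width: 0.0317
grasp_force: 0.0
clock: 22.3
tcp_pos: [0.521, -0.0959, 0.0645]
tool_rot: [0.0, 0.307, 0.952, 0.0]
force: [0.2, 0.1, 0.3]
gripper_width: 0.0316
grasp_force: 0.0
54.2 [ 0.3 -0.1 59. ] [-0.36  0.55  0.62  2.02 -0.48  0.72  1.51]
282 227 (272, 165, 23, 121)
((521.4755249023438, -96.007568359375), (12.50039005279541, 75.23274230957031), 53.777862548828125)
160 207
[[159 130 112 107 110 114 134  89 124 116 108 107 111 134 119]
 [148 128 129 120 109 110 130  19  20  82 126 110 108 108 111]
 [116 118 120 126 124 138  40  54 103  30  25  96 123 108 107]
 [111 114 118 117 124 101  33 218 215 210 128  35  28 105 118]
 [117 114 109 112 136  25 126 206 213 217 218 209 117  31  33]
 [116 120 120 123 105  42 216 212 203 210 213 219 214 147  20]
 [116 115 116 138  39 171 210 204 213 213 205 210 211 133  46]
 [107 111 125  67  64 220 219 221 206 211 217 216 197  37  99]
 [101 105 132  23 189 206 215 215 214 222 206 207 113  43 119]
 [106 121  53  84 221 216 203 212 220 21
[... 359 characters left out ...]
18 14 17 23 24 25 24 18 23]
 [15 21 20 22 24 24 15  4  6 14 19 24 25 25 24]
 [23 23 22 21 21 17 11 13 15 10  8 15 21 25 25]
 [24 23 23 23 22 14 11 21 20 18 16 11 11 15 22]
 [23 23 24 23 17  7 15 20 21 21 20 18 16  8 10]
 [23 23 22 22 14 13 20 21 20 20 21 21 19 16  6]
 [23 23 23 15 12 18 20 20 21 20 19 20 18 15 12]
 [25 24 20 13 12 21 21 21 19 19 21 20 17 12 17]
 [26 26 15  9 18 20 21 22 22 22 19 18 15 12 23]
 [25 22 12 15 21 21 18 20 22 22 20 17 11 19 24]
 [22 15  3 17 21 21 22 21 18 20 18 13 13 23 24]
 [22 15 10  8 15 19 21 21 22 20 17 13 19 23 23]
 [24 23 20 14  8  9 14 19 21 18 13 13 25 25 24]
 [25 24 24 23 18 13  6 12 15 15  9 24 26 25 25]
 [12 19 25 24 24 22 18 13  4  5 16 26 27 26 26]]
```

Wax sits in its recess with a felt border on all sides. Needle case is aligned between the fingers, so I'll grip it.

```bash
python3 -m jog '[[[0,0,30,0],[0,0,50,0],[0,0,59.5,0],[0,0,59.5,0],[0,0,59.5,0],[0,0,59.5,0]]]'
python3 -m jog '[[[0,0,0,0],[0,0,0,0],[0,0,0,0],[0,0,0,0],[0,0,0,0]]]' 5
python3 -m jog '[[[0,0,-5,0],[0,0,-30,0],[0,0,-70,0],[0,0,-110,0],[0,0,-110,0],[0,0,-110,0]]]'
python3 - <<'E'
from h import *
print(psi(),sh(464,212,100))
a,K,C=cam("wrist");cv2.imwrite("pics/w15.png",a);hsv=cv2.cvtColor(a,cv2.COLOR_BGR2HSV)
g=cv2.inRange(hsv,(0,130,40),(15,255,255));g[:,:245]=0;g[:,320:]=0;k=max(cv2.findContours(g,0,1)[0],key=cv2.contourArea);print(cv2.boundingRect(k),cv2.minAreaRect(k))
p=manip.get_obs()["tcp_pos"];M=quat(manip.get_obs()["tool_rot"]).as_matrix();print([px(K,C,p+M[:,0]*d).round() for d in(-.0365,0,.0365)])
E
```

```text
clock: 23.0
tcp_pos: [0.5214, -0.0965, 0.0053]
tool_rot: [0.001, 0.307, 0.952, 0.0]
force: [-0.2, -0.9, -1.1]
gripper_width: 0.032
grasp_force: 0.0
clock: 23.5
tcp_pos: [0.5211, -0.0963, 0.0051]
tool_rot: [0.001, 0.307, 0.952, 0.0]
force: [-1.7, 1.3, 8.2]
gripper_width: 0.0107
grasp_force: 59.0
clock: 24.1
tcp_pos: [0.5212, -0.0961, 0.1153]
tool_rot: [0.001, 0.307, 0.952, 0.001]
force: [-1.0, 0.4, 0.1]
gripper_width: 0.0107
grasp_force: 58.8
54.2 [226.5 216.5  15.3]
(267, 194, 30, 158) ((281.5, 272.5), (157.0, 29.0), 90.0)
[array([282., 344.]), array([282., 274.]), array([282., 194.])]
```

```bash
python3 -m jog '[[[26,20,0,8],[56,45,0,16],[86,72,0,24],[116,102,0,32],[146,132,0,40],[172,160,0,48],[198,186,0,56],[220,208,0,64],[226.5,216.5,0,72],[226.5,216.5,0,80],[226.5,216.5,0,83.9],[226.5,216.5,0,83.9]]]'
python3 -m jog '[[[0,0,20,0],[0,0,50,0],[0,0,60,0],[0,0,60,0],[0,0,60,0]]]'
python3 - <<'E'
from h import *
print(psi(),sh(464,212,23))
a,K,C=cam("wrist");cv2.imwrite("pics/w16.png",a);hsv=cv2.cvtColor(a,cv2.COLOR_BGR2HSV)
e=lambda q,z:px(K,C,np.array([q[0]/1e3,q[1]/1e3,z])).round()
c=np.array([464,212.]);ty=np.array([.4955,.8686]);tx=np.array([.8686,-.4955])
print("pred corners",[e(c+a*41.5*ty+b*11.5*tx,.022) for a,b in((1,-1),(1,1),(-1,-1),(-1,1))])
g=cv2.inRange(hsv,(0,0,40),(180,75,230))
u,v=e(c,.02).astype(int);print(u,v)
for r in range(v-90,v+60,6): print(r,''.join('#' if g[r,x] else '.' for x in range(u-60,u+60,2)))
E
```

```text
clock: 25.35
tcp_pos: [0.4627, 0.2115, 0.113]
tool_rot: [0.001, 0.865, 0.502, -0.001]
force: [0.5, -0.2, -0.2]
gripper_width: 0.0105
grasp_force: 58.8
clock: 25.85
tcp_pos: [0.4639, 0.2114, 0.0547]
tool_rot: [0.0, 0.865, 0.502, 0.0]
force: [-0.1, -0.3, 0.5]
gripper_width: 0.0109
grasp_force: 58.8
-29.7 [ 0.6 -0.2 31.7]
pred corners [array([257., 165.]), array([305., 165.]), array([260., 313.]), array([302., 313.])]
281 242
152 ............................................................
158 ............................................................
164 ....................##########..#########...................
170 ...................######################...................
176 ...................######################...................
182 ...................######################...................
188 ...................######################...................
194 ....................#######........######...................
200 ...................#####..............###...................
206 ....................###...............###...................
212 ...................
[... 251 characters left out ...]
..........###...............##....................
242 ....................###...............##....................
248 ....................###...............##....................
254 ....................####..............##....................
260 .................######................######...............
266 ................#######................######...............
272 ..............#########................#######..............
278 ........###############................########.............
284 .......#################..............##########............
290 ......#################.................#########...........
296 ......################..................#########...........
```

Trough edges at columns ≈260 and 302, with the case centred between them and the top row as predicted. Lower and release.

```bash
python3 -m jog '[[[0.5,0,12,0],[0.5,0,22,0],[0.5,0,29,0],[0.5,0,31.7,0],[0.5,0,31.7,0],[0.5,0,31.7,0]]]'
python3 - <<'E'
from h import *
print(sh(464,212,22.7))
E
```

```text
clock: 26.5
tcp_pos: [0.4633, 0.2122, 0.0225]
tool_rot: [-0.0, 0.865, 0.502, -0.0]
force: [-3.1, 0.3, 6.5]
gripper_width: 0.0105
grasp_force: 62.3
[ 0.2  0.7 -0.2]
```

```bash
python3 -m jog '[[[0,0,0,0],[0,0,0,0],[0,0,0,0],[0,0,0,0]]]' 30
python3 -m jog '[[[0,0,-30,0],[0,0,-75,0],[0,0,-97,0],[0,0,-97,0],[0,0,-97,0]]]'
python3 - <<'E'
from h import *
print(psi(),sh(602.6,-151,110),manip.get_obs()["joints"].round(2))
a,K,C=cam("wrist");cv2.imwrite("pics/w17.png",a);hsv=cv2.cvtColor(a,cv2.COLOR_BGR2HSV)
g=cv2.inRange(hsv,(0,130,40),(14,255,255));u,v=px(K,C,np.array([.464,.212,.025])).astype(int)
m=np.zeros_like(g);m[max(0,v-90):v+90,u-30:u+30]=g[max(0,v-90):v+90,u-30:u+30];k=max(cv2.findContours(m,0,1)[0],key=cv2.contourArea).reshape(-1,2)
P=np.array([pt(K,C,*q,.0235)[:2] for q in k],np.float32)*1000;print("case",cv2.minAreaRect(P))
E
```

```text
clock: 26.9
tcp_pos: [0.4638, 0.2122, 0.0225]
tool_rot: [0.0, 0.865, 0.502, 0.0]
force: [-1.0, -0.2, 0.3]
gripper_width: 0.03
grasp_force: 0.0
clock: 27.4
tcp_pos: [0.4637, 0.2126, 0.1195]
tool_rot: [-0.0, 0.865, 0.503, 0.0]
force: [-0.2, -0.2, 0.3]
gripper_width: 0.0299
grasp_force: 0.0
-29.7 [-247.2  300.7    9.2] [-1.31  0.63  1.16  2.04 -0.72  0.96 -0.28]
case ((462.3887023925781, 211.39532470703125), (74.12338256835938, 11.21440601348877), 60.704288482666016)
```

Needle case lies straight and centred in the trough. Now the tape.

```bash
python3 -m jog '[[[-28,32,0,-5],[-56,66,0,-12],[-84,100,0,-20],[-112,134,0,-27],[-140,168,0,-29.7],[-168,202,0,-29.7],[-196,238,0,-29.7],[-224,272,0,-29.7],[-247.2,300.7,0,-29.7],[-247.2,300.7,0,-29.7],[-247.2,300.7,0,-29.7],[-247.2,300.7,0,-29.7]]]' 72
python3 - <<'E'
from h import *
print(psi(),sh(602.6,-151,60))
a,K,C=cam("wrist");cv2.imwrite("pics/w18.png",a);hsv=cv2.cvtColor(a,cv2.COLOR_BGR2HSV)
def m_(lo,hi,c,z,r,n,cl=1):
    g=cv2.inRange(hsv,lo,hi);u,v=px(K,C,np.array(c)).astype(int);m=np.zeros_like(g);m[max(0,v-r):v+r,max(0,u-r):u+r]=g[max(0,v-r):v+r,max(0,u-r):u+r];m=cv2.morphologyEx(m,cv2.MORPH_CLOSE,np.ones((cl,cl)))
    k=max(cv2.findContours(m,0,1)[0],key=cv2.contourArea).reshape(-1,2);P=np.array([pt(K,C,*q,z)[:2] for q in k],np.float32)*1000
    print(n,(u,v),cv2.boundingRect(k),cv2.minAreaRect(P))
    M=quat(manip.get_obs()["tool_rot"]).as_matrix()[:2,:2];Q=(P-P.mean(0))@M; return P@M,M
P,M=m_((20,80,50),(42,255,255),(.6026,-.151,.012),.0135,75,"tape",11)
print("tool-frame extents",P.min(0),P.max(0),"mid world",M@((P.min(0)+P.max(0))/2))
m_((100,90,50),(125,255,255),(.602,-.105,.04),.04,40,"blue")
E
```

```text
clock: 28.65
tcp_pos: [0.6018, -0.15, 0.1183]
tool_rot: [-0.001, 0.707, 0.707, -0.0]
force: [0.1, 0.8, 0.7]
gripper_width: 0.0719
grasp_force: 0.0
0.1 [-1.1  0.9 58.3]
tape (np.int64(283), np.int64(203)) (208, 165, 118, 113) ((603.1355590820312, -160.83578491210938), (72.28669738769531, 93.87866973876953), 59.90349197387695)
tool-frame extents [-209.79962142  547.99359731] [-124.0447747   632.11455526] mid world [ 590.32706991 -165.95002346]
blue (np.int64(282), np.int64(144)) (258, 112, 50, 49) ((600.0554809570312, -100.61847686767578), (25.45687484741211, 22.93094825744629), 58.83468246459961)
```

Run:
```python
from h import *
a,K,C=cam("wrist");hsv=cv2.cvtColor(a,cv2.COLOR_BGR2HSV)
g=cv2.inRange(hsv,(20,140,60),(42,255,255));g[:140]=0;g[300:]=0;g[:,:200]=0;g[:,370:]=0
g=cv2.morphologyEx(g,cv2.MORPH_CLOSE,np.ones((9,9)));g=cv2.morphologyEx(g,cv2.MORPH_OPEN,np.ones((9,9)))
k=max(cv2.findContours(g,0,1)[0],key=cv2.contourArea);b=cv2.boundingRect(k);print(b,cv2.contourArea(k))
x,y,w,h=b
print("L,R",pt(K,C,x,y+h/2,.013).round(4),pt(K,C,x+w,y+h/2,.013).round(4),"near",pt(K,C,x+w/2,y,.005).round(4),pt(K,C,x+w/2,y,.015).round(4),"far",pt(K,C,x+w/2,y+h,.016).round(4))
for r in range(160,290,8): print(r,''.join('#' if g[r,c] else '.' for c in range(200,370,3)))
```

```text
(247, 167, 73, 77) 4453.0
L,R [ 0.5771 -0.1521  0.013 ] [ 0.6288 -0.152   0.013 ] near [ 0.6029 -0.126   0.005 ] [ 0.6028 -0.1238  0.015 ] far [ 0.603  -0.1804  0.016 ]
160 .........................................................
168 ........................########.........................
176 ....................################.....................
184 ..................####################...................
192 .................#######################.................
200 ................#########......#########.................
208 ................#########......#########.................
216 ................########################.................
224 .................#######################.................
232 ....................###################..................
240 .......................###########.......................
248 .........................................................
256 .........................................................
264 .........................................................
272 .........................................................
280 .........................................................
288 .........................................................
```

Tape disc at columns 247–320, rows 167–244, giving a centre near (603, −152.4). Descend.

```bash
python3 -m jog '[[[-2.4,1.2,40,0],[-2.4,1.2,75,0],[-2.4,1.2,100,0],[-2.4,1.2,113.5,0],[-2.4,1.2,113.5,0],[-2.4,1.2,113.5,0],[-2.4,1.2,113.5,0]]]'
python3 -m jog '[[[0,0,0,0],[0,0,0,0],[0,0,0,0],[0,0,0,0],[0,0,0,0]]]' 45
python3 -m jog '[[[0,0,-5,0],[0,0,-30,0],[0,0,-70,0],[0,0,-110,0],[0,0,-110,0],[0,0,-110,0]]]'
python3 - <<'E'
from h import *
print(psi(),sh(581,251,115),manip.get_obs()["joints"].round(2))
a,K,C=cam("wrist");cv2.imwrite("pics/w19.png",a);hsv=cv2.cvtColor(a,cv2.COLOR_BGR2HSV)
g=cv2.inRange(hsv,(20,140,50),(42,255,255));g[:150]=0;g[:,:180]=0;g[:,390:]=0
g=cv2.morphologyEx(g,cv2.MORPH_CLOSE,np.ones((9,9)));k=max(cv2.findContours(g,0,1)[0],key=cv2.contourArea);b=cv2.boundingRect(k);print(b)
p=manip.get_obs()["tcp_pos"];M=quat(manip.get_obs()["tool_rot"]).as_matrix();print([px(K,C,p+M[:,0]*d+[0,0,.01]).round() for d in(-.028,0,.028)])
E
```

```text
clock: 29.45
tcp_pos: [0.6047, -0.1541, 0.0075]
tool_rot: [0.001, 0.707, 0.707, 0.001]
force: [-0.2, 0.6, 0.2]
gripper_width: 0.0723
grasp_force: 0.0
clock: 29.95
tcp_pos: [0.6045, -0.154, 0.0079]
tool_rot: [0.001, 0.707, 0.707, 0.001]
force: [-3.0, 2.2, 12.5]
gripper_width: 0.053
grasp_force: 60.2
clock: 30.55
tcp_pos: [0.6043, -0.1539, 0.1172]
tool_rot: [0.001, 0.707, 0.707, 0.001]
force: [-0.0, -0.1, -1.0]
gripper_width: 0.0531
grasp_force: 63.0
0.0 [404.9 -23.2   2.2] [-0.39  0.68  0.87  1.75 -0.61  1.    0.72]
(217, 210, 125, 126)
[array([280., 342.]), array([280., 286.]), array([280., 222.])]
```

```bash
python3 -m jog '[[[15,-30,0,-5],[45,-65,0,-12],[85,-95,0,-20],[125,-110,0,-28],[168,-110,0,-36],[210,-110,0,-44],[250,-108,0,-52],[290,-100,0,-60.3],[330,-80,0,-60.3],[365,-55,0,-60.3],[390,-35,0,-60.3],[404,-22,0,-60.3]]]'
python3 -m jog '[[[0,0,0,0],[0,0,20,0],[0,0,50,0],[0,0,55,0],[0,0,55,0],[0,0,55,0]]]'
python3 - <<'E'
from h import *
print(psi(),sh(582.4,250.2,24.5))
a,K,C=cam("wrist");cv2.imwrite("pics/w20.png",a);hsv=cv2.cvtColor(a,cv2.COLOR_BGR2HSV)
g=cv2.inRange(hsv,(0,0,40),(180,75,230));c=np.array([.581,.251,.020]);u,v=px(K,C,c).astype(int)
M=quat(manip.get_obs()["tool_rot"]).as_matrix()
print(u,v,"edges",[px(K,C,c+d).round() for d in(M[:,0]*.035,-M[:,1]*.035,M[:,1]*.035)])
for r in range(v-90,v+40,7): print(r,''.join('#' if g[r,x] else '.' for x in range(u-120,u+120,4)))
E
```

```text
clock: 31.8
tcp_pos: [0.5815, 0.2532, 0.1141]
tool_rot: [-0.001, 0.255, 0.967, -0.0]
force: [-0.3, -1.2, -1.3]
gripper_width: 0.0526
grasp_force: 63.1
clock: 32.4
tcp_pos: [0.582, 0.2497, 0.0618]
tool_rot: [0.0, 0.257, 0.967, 0.0]
force: [0.8, -0.4, -0.6]
gripper_width: 0.0525
grasp_force: 63.1
60.3 [-0.1  0.7 37.3]
283 236 edges [array([284., 173.]), array([219., 236.]), array([348., 236.])]
146 ............................######..........................
153 ............................................................
160 ............................................................
167 ............................................................
174 ..........................#########.........................
181 ......................#################.....................
188 ....................#####################...................
195 ..................#########################.................
202 .................###########################................
209 ................#############################...............
216 ................#######.............##########..............
223 ...............#####...................#######..............
230 ...............###.......................#####..............
237 ...............##.........................####..............
244 ...........................................###..............
251 .................#.......................#..#...............
258 .................#.#...................#..#.................
265 ..........###.....####.#...#####...#.##.#.#....###..........
272 .........###.........#.#.#########.#....#.......###.........
```

Recess edges (columns 222–347, top row 172) agree with the prediction. Lower and release.

```bash
python3 -m jog '[[[0,0.7,15,0],[0,0.7,26,0],[0,0.7,34,0],[0,0.7,37.5,0],[0,0.7,37.5,0],[0,0.7,37.5,0]]]'
python3 - <<'E'
from h import *
print(sh(582.4,250.2,24),manip.get_obs()["force"])
E
```

```text
clock: 33.05
tcp_pos: [0.5812, 0.2506, 0.0239]
tool_rot: [-0.001, 0.256, 0.967, -0.0]
force: [-5.9, -1.6, 11.8]
gripper_width: 0.0525
grasp_force: 64.4
[-1.2  0.2 -0.1] [-5.86076364 -1.60361235 11.80107965]
```

```bash
python3 -m jog '[[[0,0,0,0],[0,0,0,0],[0,0,0,0],[0,0,0,0],[0,0,0,0]]]' 68
python3 -m jog '[[[0,0,-30,0],[0,0,-75,0],[20,0,-120,0],[60,-20,-150,0],[100,-50,-150,0],[100,-50,-150,0],[100,-50,-150,0],[100,-50,-150,0]]]'
python3 - <<'E'
from h import *
b,_,_=cam("wrist");t,_,_=cam("top");s,_,_=cam("scene")
A=cv2.resize(b[60:300],(800,343));B=cv2.resize(s[135:250,195:315],(261,250));D=cv2.resize(t[140:285,130:290],(276,250))
c=np.zeros((593,800,3),np.uint8);c[:343]=A;c[343:593,:261]=B;c[343:593,270:546]=D
cv2.imwrite("pics/final.png",c);print(manip.get_obs()["clock"])
E
```

```text
clock: 33.55
tcp_pos: [0.582, 0.2507, 0.0234]
tool_rot: [-0.0, 0.256, 0.967, -0.0]
force: [0.5, 0.2, 0.1]
gripper_width: 0.0678
grasp_force: 0.0
clock: 34.35
tcp_pos: [0.4714, 0.2571, 0.1738]
tool_rot: [0.001, 0.256, 0.967, 0.0]
force: [0.4, -0.9, 0.2]
gripper_width: 0.0683
grasp_force: 0.0
34.5
```

View pics/final.png

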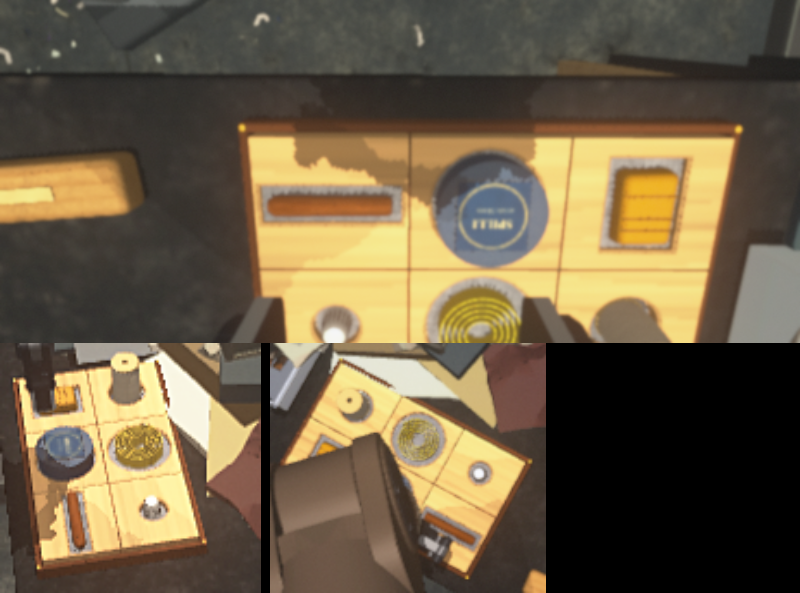

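The final picture shows every piece inside its own recess: case (330,205), wax (648,205), thimble (335,325), tape (478,325) and spool (125,378 in the scene inset). The gripper is clear of everything.

```bash
python3 -c "
from plant import manip
print(manip.sign_off())"
```

```text
the job is handed in; nothing more can be done
None
```

I put all five pieces in their recesses in the order asked and handed the job in at about 34.5 s; the last picture shows each in place, with the spool and thimble upright and the gripper clear.

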